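Hold a painted knight up for its photograph

ROBOT

A 6-joint arm with a two-finger parallel gripper is mounted at the origin on the work surface. World frame = base frame: x ahead of the robot, y to its left, z up, the work surface at z = 0. Lengths are in m, angles in degrees, forces in N, time in s.
With the tool pointing down it reaches from about 0.25 to 0.725 m from the base axis. Payload 9.7 kg.
Tool frame: the origin (TCP) lies on the centre line of the jaws, within the pads' length; the fingertips stand tip_extent ahead of it and the grasp point (between the pads) lies 3 mm ahead of it (tip_extent is the distance from the TCP to the fingertips, in m); z points along the fingers, y is the line along which they close (so a half turn about z gives the same grasp; the last joint's range is limited). The gripper opens to 85 mm and grips with 20 to 120 N. Pads are 22 mm wide; open, the fingers measure 114 mm over their backs; the gripper's body (76 mm by 85 mm) begins 54 mm behind the grasp point. The pads swing forward as they close: fully open they stand 13 mm farther back than shut.
Start: joints at [-77.292, 4.979, 10.078, 95.1, 0, 90], TCP at [0.121, -0.537, 0.253] pointing down, gripper open.
Joint ranges: [-179.16, 179.16], [-48.56, 103.87], [-65.8, 70.77], [-126.05, 130.52], [-82.76, 87.17], [-180, 180]. Speed limits (degrees/s): [127.2, 127.2, 147.25, 180, 180, 180].

INTERFACE

Orientations are given as [roll, pitch, yaw] about the fixed x, y, z axes, in that order (R = Rz(yaw) Ry(pitch) Rx(roll)).
In Python, from workcell import * gives the robot as it stands.
- The arm moves only by the tool servo_tool, never from a script. Its argument "rows" is a list of rows, each an object with "offset": the shift along the tool's x, y, z as a fraction of full scale, a list of three; "yaw": the turn about the tool's z as a fraction of full scale; "claw": the closure, from 0 (fully open) to 1 (shut). A call has 1 to 12 rows; each row is the pose to reach, as a shift and turn from the pose commanded when the call began, along the tool's axes at that moment, turning the shorter way round; what a row does not reach only later rows make up. Full scale, the value 1, is 0.1 m for a shift and pi rad for a turn. A row lasts 1/8 s, in which the tool goes at most 62.5 mm and 10.7 degrees, less where a joint would pass 70% of its speed; a pose out of reach is approached as far as the arm can. A call with a number of a shift or a turn outside -1 to 1 is refused whole. A call with a gripper value outside its range is refused whole. The fingers move at their own pace and stop on an object; "squeeze" is the grip in N (left out, the last holds). Time passes only in rows, so rows that repeat a pose let the fingers close. It gives the time, the measured TCP pose, the force, the opening and the grip force at its end, in the units of the state.
- get_obs(): the state, without advancing time (a new reading comes with each control period).
- camera(name): name is "scene" or "top" or "wrist"; returns (picture, depth): 420x560x3 uint8, red, green, blue; 420x560 float32, m along the optical axis (not along the pixel's ray), 0 where there is no reading.
- camera_info(name): a dict with "fx", "fy", "cx", "cy" (pixels), "dist" ([k1, k2, p1, p2, k3] as OpenCV has them; the pictures are not rectified), "cam_to_world" (4x4, takes a point from camera to world coordinates); the wrist camera has in their place "hand_eye" (4x4, takes a point from camera to tool coordinates, whose origin is the TCP and whose axes are the flange's). Camera axes: x right, y up, looking along -z (the intrinsics and any distortion apply to the point x, -y, -z); pixel columns grow to the right and rows downward; lengths in m; the calibration is good to about 2 mm. A picture is of the moment at which its call begins: read the wrist's pose just before it. camera_info takes no time and is no camera call.
- job_done(): hands the job in; it is judged then, once.
The state is a dict: "time": time; "q": joint angles; "qd": joint speeds; "joint_efforts": joint torques, N m; "ee_pos": TCP position; "tcp_rot": TCP orientation; "wrist_force": force on the tool from outside, world axes, zero at the start; "torque": the same for the moment, N m; "opening": finger opening in m; "grasp_force": force on a finger pad.
Only numpy, scipy, OpenCV 4.12 (cv2) and the standard library are available. Lean on these libraries where they do the work, as an engineer would, in place of code of your own. Each camera call takes 0.05 s, during which the arm holds its last target. There are 200 camera calls.

TASK

Set up the knight's photograph: take the plywood backdrop panel out of its slotted rack, stand it in front of the flat face of the stone ruin and let go, so that it leans back centrally and squarely against the ruin. Then lift the knight off its cork plinth and finish while holding it level and still in mid-air, in front of the middle of the panel, its base about 5 cm above the table and about 8 cm out from the panel's foot, touching nothing but your fingers. Do not tip the knight far over or knock over the paint pot or the other, smaller figure.

Things in the scene. Friction and masses are not known exactly. Their poses are not given: they have to be found in the camera images.
- panel: flat rectangular plywood panel, 8 mm thick (x) by 130 wide (y) by 150 tall (z), about 140 g, both faces alike. Origin: middle of its lower edge (foot), z up the panel, x its normal. It starts upright in the rack, its foot 8 mm above the table and its top edge at 158 mm.
- panel_top (a point): middle of the panel's top edge, 150 mm up the panel from its origin.
- rack: low brown wooden rack, fixed: foot plate 75 mm (x) by 150 (y) by 8 thick, with two rails 130 long (y), 14 thick, up to 55 mm high, leaving a slot 11 mm wide along y, open above and at its ends. Origin: centre of underside. The panel stands in the slot and lifts straight up.
- ruin: grey stone scenery, fixed, rigid: block 60 mm deep (x), 100 wide (y), 80 high, with two lower steps behind it (52 and 26 mm high, to x = -74 mm). Origin: centre of the main block's underside. Its flat upright front is at x = +30 mm, looks along its +x (away from the robot, to the photo camera) and ends in a straight top edge 80 mm up.
- plinth: round cork plinth, fixed, 30 mm high, top 54 mm across, foot 64 mm across. Origin: centre of underside. The knight stands loose on the middle of its top.
- knight: the tall armoured figure of dark metal, 87 mm high, about 80 g, on a round base 40 mm across, 5 thick. Origin: centre of the base's underside, 30 mm above the table at the start; z up, x the way it faces (sword in front). Body with arms 33 to 64 mm up, flat-sided, 38 wide (y), 20 deep (x): grip it there across y. Head above, 19 across; legs below, narrower.
- pot: small round paint pot, 30 mm across, 34 high, close by the plinth; bystander. Origin: centre of underside.
- goblin: small squat grey figure with long ears, about 45 mm high on a base 32 mm across, behind the ruin's steps; bystander. Origin: centre of underside.
Things that resemble listed ones, but are neither listed nor needed, are in the scene too. What is shaped like the knight but yellow is not meant.

How it is judged (in metres and radians):
On the way, in this order (a step that is already met when the one before it is completed fails the run):
1. the panel stands on the table, let go and at rest, leaning back centrally and squarely against the front of the ruin (angle between panel's own z axis and vertical between 0.12 and 0.7 rad and angle between the y axis of panel and the y axis of ruin, either way round below 0.25 rad and x of panel in the frame of ruin between 0.03 and 0.11 m and y of panel in the frame of ruin between -0.035 and 0.035 m and x of panel_top in the frame of ruin below 0.045 m and height (world z) of panel below 0.012 m and height (world z) of panel_top above 0.05 m and contact force between panel and ruin above 0.05 N and contact force between panel and the arm below 0.05 N and contact force between panel and the fingers below 0.05 N and linear speed of panel below 0.02 m/s), for 0.3 s.
2. the knight is lifted clear of its plinth, upright in the fingers (height (world z) of knight above 0.045 m and angle between knight's own z axis and vertical below 0.3 rad and contact force between knight and the fingers above 0.5 N and contact force between knight and plinth below 0.05 N), for 0.2 s.
At the end, for the whole second after the job is handed in: Panel free, still, foot on table within 35 mm of the ruin's middle line, leaning on its front 7 to 40 degrees, square within 14. Knight in the fingers only, still, level within 8 degrees, base 30 to 80 mm up, 45 to 125 mm out from the panel's foot, within 40 mm of the middle line (all of step 1 and contact force between knight and the fingers above 1 N and angle between knight's own z axis and vertical below 0.14 rad and height (world z) of knight between 0.03 and 0.08 m and horizontal distance between knight and panel between 0.045 and 0.125 m and x of knight in the frame of ruin above 0.09 m and y of knight in the frame of ruin between -0.04 and 0.04 m and linear speed of knight below 0.02 m/s and angular speed of knight below 0.15 rad/s and contact force between knight and panel below 0.05 N and contact force between knight and plinth below 0.05 N and contact force between knight and ruin below 0.05 N and contact force between knight and rack below 0.05 N and contact force between knight and pot below 0.05 N and contact force between knight and goblin below 0.05 N); the arm keeps its last pose, push and grip.
It fails at once if the knight is tipped more than 35 degrees (angle between knight's own z axis and vertical above 0.61 rad).
It fails at once if the paint pot is knocked over (angle between pot's own z axis and vertical above 0.6 rad).
It fails at once if the small squat figure is knocked over (angle between goblin's own z axis and vertical above 0.6 rad).
It also fails if it takes over 67 s, if anything falls off the work surface, if the arm or the gripper's body presses on something with over 40 N, if the wrist force passes 120 N, or if a joint passes its speed limit or range.

## Working session

There is one attempt and no reset: what is moved stays moved. The work goes in short steps, Python scripts to look and compute and a tool call to move; the robot and the scene stay as the last step left them, time stands still between calls to the robot, and variables do not carry over. Pictures are saved under pics/ and viewed, at most 10 in all, crops included, and the job is handed in when it is done.

Besides the shell and the picture viewer there is one more tool, called after "Request:" as name([rows], argument=value, ...), one row to a line, values as JSON. servo_tool: Moves the arm, as the interface text tells. Its arguments: {"type":"object","properties":{"rows":{"type":"array"},"squeeze":{"type":"number"}},"required":["rows"]}

```bash
mkdir -p pics
cat > h.py <<'E'
from workcell import *
import numpy as np, cv2
def cloud(name):
    o=get_obs(); im,d=camera(name); i=camera_info(name)
    K=np.array([[i['fx'],0,i['cx']],[0,i['fy'],i['cy']],[0,0,1]],float)
    h,w=d.shape; u,v=np.meshgrid(np.arange(w),np.arange(h))
    p=cv2.undistortPoints(np.stack([u,v],-1).reshape(-1,1,2).astype(float),K,np.array(i['dist'],float)).reshape(h,w,2)
    P=np.stack([p[...,0]*d,-p[...,1]*d,-d,np.ones_like(d)],-1)
    T=np.array(i['cam_to_world']) if 'cam_to_world' in i else None
    if T is None:
        from scipy.spatial.transform import Rotation as R
        W=np.eye(4);W[:3,:3]=R.from_euler('xyz',o['tcp_rot'],degrees=True).as_matrix();W[:3,3]=o['ee_pos']
        T=W@np.array(i['hand_eye'])
    X=(P@T.T)[...,:3]; X[d<=0]=np.nan
    return im,X
E
python3 - <<'E'
from h import *
print(get_obs())
for n in('top','scene'):
    im,X=cloud(n); np.save(n,X); cv2.imwrite(f'pics/{n}.png',im[...,::-1]); print(n,np.nanmin(X,(0,1)),np.nanmax(X,(0,1)), camera_info(n))
print(camera_info('wrist'))
E
```

```text
{'time': 0.0, 'q': array([-7.72913623e+01,  5.01214928e+00,  1.00335636e+01,  9.50982561e+01,
       -1.89687824e-03,  8.99995096e+01]), 'qd': array([ 0.01013034, -0.01622704,  0.005953  ,  0.03809907,  0.00292056,
        0.01319415]), 'joint_efforts': array([ 1.14302027e-03, -5.20391607e+01,  4.64800644e+01,  1.64266198e-02,
       -4.62107187e-05,  1.36577503e-05]), 'ee_pos': array([ 0.12094507, -0.53633817,  0.252565  ]), 'tcp_rot': array([-1.79923158e+02,  1.89621887e-03,  1.27091306e+01]), 'wrist_force': array([-0.09507371,  0.37966694, -0.42362387]), 'torque': array([0.01496024, 0.02539048, 0.04567466]), 'grasp_force': 0.0, 'opening': 0.08533448067268169}
top [ 0.00282268 -1.1797542  -0.76965926] [1.45640008 1.21814261 0.42921073] {'fx': 435.3514318547739, 'fy': 435.3514318547739, 'cx': 274.57858774435584, 'cy': 207.90789845799958, 'dist': array([-0.00846464,  0.        ,  0.        ,  0.        ,  0.        ]), 'cam_to_world': array([[-3.26324299e-04,  9.98078425e-01, -6.19624938e-02,
         4.38011576e-01],
       [-9.99794409e-01, -1.58185573e-03, -2.02147910e-02,
       
[... 551 characters left out ...]
0.40961066, -0.41058501, -0.37196911],
       [-0.01073108,  0.71847081,  0.69547433,  0.76287939],
       [ 0.        ,  0.        ,  0.        ,  1.        ]])}
{'fx': 304.0402331534201, 'fy': 304.0402331534201, 'cx': 283.4915398186509, 'cy': 206.93947900691862, 'dist': array([-0.03766077,  0.        ,  0.        ,  0.        ,  0.        ]), 'hand_eye': array([[-1.01778730e-03,  9.56649766e-01,  2.91239058e-01,
         7.53477068e-02],
       [ 9.99999225e-01,  7.64823301e-04,  9.82417959e-04,
         1.41164283e-05],
       [ 7.17083493e-04,  2.91239833e-01, -9.56649803e-01,
        -1.18923638e-01],
       [ 0.00000000e+00,  0.00000000e+00,  0.00000000e+00,
         1.00000000e+00]])}
```

View pics/top.png

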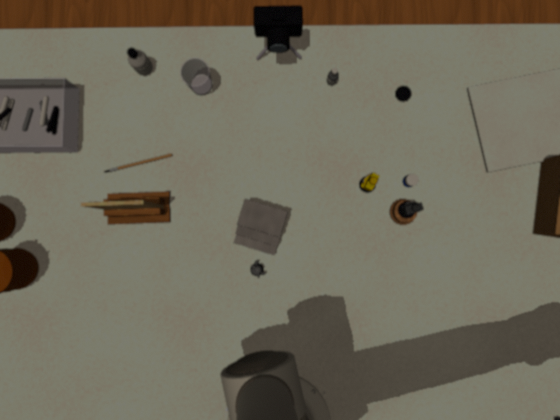

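View pics/scene.png

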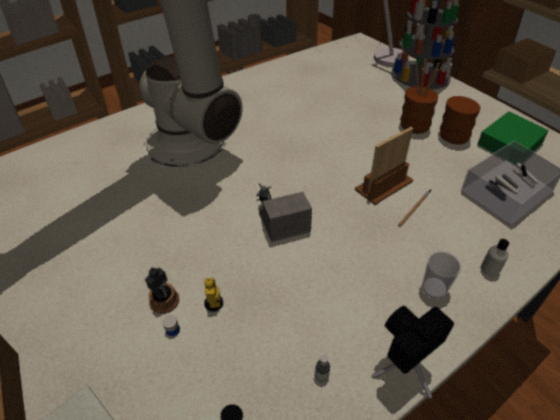

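The top view shows the rack and panel at (138,207), the ruin at (262,225), the goblin at (257,269), the pot at (410,181) and the dark figure on the plinth at (405,210). There are two knight-shaped things: the dark one at (405,210) on a cork plinth, which fits the description, and the yellow one at (369,182), which doesn't. I'll measure positions and confirm with an enlarged crop.

Run:
```python
from h import *
T=np.load('top.npy');S=np.load('scene.npy')
def rect(P,n):
    (c,s,a)=cv2.minAreaRect((P[:,:2]*1000).astype(np.float32)); print(n,len(P),np.round(c,1),np.round(s,1),round(a,1),'z',np.round(np.nanpercentile(P[:,2],[2,50,98])*1000,1))
def sel(X,u0,u1,v0,v1,z0,z1):
    Q=X[v0:v1,u0:u1].reshape(-1,3); return Q[(Q[:,2]>z0)&(Q[:,2]<z1)]
rect(sel(T,70,190,180,235,.14,.17),'paneltop T')
rect(sel(T,70,190,180,235,.048,.062),'railtop T')
rect(sel(T,70,190,180,235,.07,.17),'panel T')
rect(sel(S,340,430,110,210,.07,.17),'panel S')
rect(sel(S,340,430,110,210,.045,.06),'rail S')
rect(sel(S,340,430,110,210,.005,.011),'foot S')
rect(sel(T,225,300,190,262,.072,.09),'ruin top T')
rect(sel(T,225,300,190,262,.04,.06),'step52 T')
rect(sel(T,225,300,190,262,.02,.032),'step26 T')
rect(sel(S,255,320,190,245,.073,.09),'ruin top S')
for X,n,b in((T,'T',(385,432,192,230)),(S,'S',(140,182,255,315))):
    rect(sel(X,*b,.099,.13),'head '+n)
    rect(sel(X,*b,.063,.094),'body '+n)
    rect(sel(X,*b,.03,.04),'kbase '+n)
    rect(sel(X,*b,.024,.036),'plinth '+n)
rect(sel(T,400,420,172,190,.025,.04),'pot T')
rect(sel(T,355,384,168,195,.01,.12),'yellow T')
rect(sel(T,248,268,260,280,.01,.06),'goblin T')
rect(sel(T,70,500,280,300,-.02,.02),'table');rect(sel(T,180,230,180,250,-.02,.02),'table')
a=cv2.imread('pics/scene.png')[240:325,130:230];b=cv2.imread('pics/top.png')[165:240,355:440]
cv2.imwrite('pics/crop1.png',np.hstack([cv2.resize(a,(400,340),interpolation=2),cv2.resize(b,(386,340),interpolation=2)]))
```

```text
paneltop T 296 [504.4 341. ] [  8.3 132. ] 2.0 z [142.  157.4 161. ]
railtop T 573 [504.5 336.7] [ 39.3 131.1] 1.8 z [49.9 54.6 58.6]
panel T 485 [504.3 340.8] [  8.4 132.3] 2.1 z [ 73.3 154.9 160.7]
panel S 1139 [456.7 442.3] [ 69.  353.4] 26.9 z [ 71.3 115.  159.1]
rail S 490 [453.  440.9] [ 88.3 368.1] 27.2 z [45.8 54.2 59.4]
foot S 506 [401.6 446. ] [247.4 468.4] 41.5 z [ 5.2  7.4 10.5]
ruin top T 1220 [477.6  37.1] [100.3  60.1] 72.8 z [75.9 79.6 83.1]
step52 T 421 [465.3  40.4] [100.7  78.5] 72.9 z [48.4 51.3 55.2]
step26 T 393 [416.9  39.5] [ 71.9 122.9] 12.8 z [21.5 25.6 28.8]
ruin top S 884 [479.5  35.7] [100.5  61.8] 73.9 z [74.5 79.2 82. ]
head T 67 [ 497.9 -292.7] [18.3 16.7] 33.1 z [100.  108.  117.3]
body T 121 [ 500.6 -292.2] [26.4 38.7] 14.3 z [68.1 87.7 93.9]
kbase T 143 [ 492.  -288.4] [48.4 40.3] 36.5 z [30.  32.8 38.5]
plinth T 246 [ 492.9 -290.6] [52.4 48. ] 29.4 z [25.8 29.8 35.5]
head S 77 [ 501.7 -293.8] [18.7 16.1] 60.1 z [100.6 107.6 115.7]
body S 266 [ 502.4 -292.4] [27.3 39.9] 15.7 z [65.5 81.9 93.8]
kbase S 205 [ 500.9 -292.2] [50.4 39.3] 83.2 z [30.2 34.5 39.4]
plinth S 262 [ 499.8 -293.3] [52.8 47.3] 85.2 z [24.7 30.7 35.9]
pot T 126 [ 566.9 -308.5] [26.8 28.2] 26.5 z [26.6 32.8 36.6]
yellow T 222 [ 561.3 -206.9] [26.  38.4] 63.2 z [14.4 62.9 82.8]
goblin T 140 [358.9  52.4] [38.7 25.3] 30.6 z [15.  29.5 44.5]
table 8563 [308.9  -8.4] [  46.1 1019.8] 0.1 z [-4.5 -0.5  3.4]
table 3490 [487.7 178.8] [166.7 120.2] 0.1 z [-4.2 -0.4  3.6]
```

View pics/crop1.png

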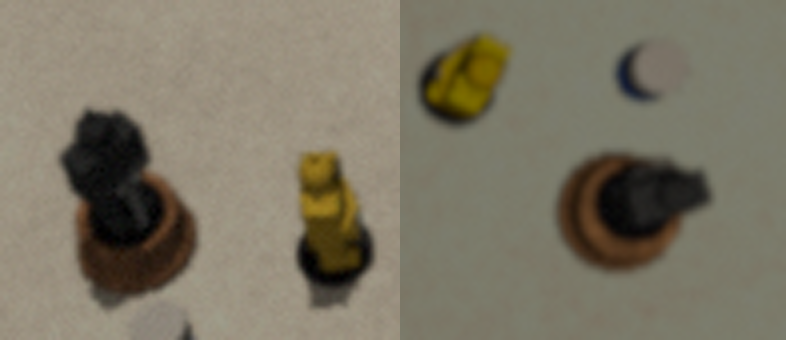

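The crop shows the dark figure standing on the brown cork plinth, with the yellow one on the bare table, so the dark one is the knight. I'm moving to above the panel.

Run:
```python
import workcell as w
print([n for n in dir(w) if n[0]!='_'], getattr(w,'tip_extent',None))
```

```text
['PlanningError', 'camera', 'camera_info', 'get_obs', 'job_done', 'tip_extent'] 0.022
```

Request:
servo_tool([
  {"offset":[0.71,-0.96,0],"yaw":0,"claw":0},
  {"offset":[0.71,-0.96,0],"yaw":0,"claw":0},
  {"offset":[0.71,-0.96,0],"yaw":0,"claw":0},
])

```text
time: 0.48
ee_pos: [0.17, -0.4249, 0.2538]
tcp_rot: [180.0, -0.0, 12.9]
wrist_force: [0.0, -0.2, -0.8]
opening: 0.0855
grasp_force: 0.0
```

Request:
servo_tool([
  {"offset":[0.71,-0.96,0],"yaw":0,"claw":0},
  {"offset":[0.71,-0.96,0],"yaw":0,"claw":0},
  {"offset":[0.71,-0.96,0],"yaw":0,"claw":0},
])

```text
time: 0.85
ee_pos: [0.2182, -0.3163, 0.2537]
tcp_rot: [180.0, -0.0, 12.9]
wrist_force: [0.4, -0.4, 0.8]
opening: 0.0851
grasp_force: 0.0
```

Request:
servo_tool([
  {"offset":[0.71,-0.96,0],"yaw":0,"claw":0},
  {"offset":[0.71,-0.96,0],"yaw":0,"claw":0},
  {"offset":[0.71,-0.96,0],"yaw":0,"claw":0},
])

```text
time: 1.23
ee_pos: [0.2667, -0.2072, 0.2535]
tcp_rot: [180.0, -0.0, 13.0]
wrist_force: [0.3, -0.1, 0.0]
opening: 0.0854
grasp_force: 0.0
```

Request:
servo_tool([
  {"offset":[0.71,-0.96,0],"yaw":0,"claw":0},
  {"offset":[0.71,-0.96,0],"yaw":0,"claw":0},
  {"offset":[0.71,-0.96,0],"yaw":0,"claw":0},
])

```text
time: 1.6
ee_pos: [0.315, -0.0978, 0.2531]
tcp_rot: [-180.0, 0.0, 13.0]
wrist_force: [0.2, -0.8, -0.2]
opening: 0.0855
grasp_force: 0.0
```

Request:
servo_tool([
  {"offset":[0.71,-0.96,0],"yaw":0,"claw":0},
  {"offset":[0.71,-0.96,0],"yaw":0,"claw":0},
  {"offset":[0.71,-0.96,0],"yaw":0,"claw":0},
])

```text
time: 1.98
ee_pos: [0.3631, 0.0107, 0.2527]
tcp_rot: [-180.0, 0.1, 12.9]
wrist_force: [-0.7, -0.8, 0.3]
opening: 0.0851
grasp_force: 0.0
```

Request:
servo_tool([
  {"offset":[0.71,-0.96,0],"yaw":0,"claw":0},
  {"offset":[0.71,-0.96,0],"yaw":0,"claw":0},
  {"offset":[0.71,-0.96,0],"yaw":0,"claw":0},
])

```text
time: 2.35
ee_pos: [0.4153, 0.103, 0.2522]
tcp_rot: [-179.4, 0.1, 13.8]
wrist_force: [-1.1, -0.6, -0.3]
opening: 0.0851
grasp_force: 0.0
```

Request:
servo_tool([
  {"offset":[0.71,-0.96,0],"yaw":0,"claw":0},
  {"offset":[0.71,-0.96,0],"yaw":0,"claw":0},
  {"offset":[0.71,-0.96,0],"yaw":0,"claw":0},
])

```text
time: 2.72
ee_pos: [0.4765, 0.1637, 0.2538]
tcp_rot: [-177.2, 0.2, 17.7]
wrist_force: [1.0, -0.4, 0.9]
opening: 0.0856
grasp_force: 0.0
```

Request:
servo_tool([
  {"offset":[0.71,-0.96,0],"yaw":-0.44,"claw":0},
  {"offset":[0.71,-0.96,0],"yaw":-0.44,"claw":0},
  {"offset":[0.71,-0.96,0],"yaw":-0.44,"claw":0},
  {"offset":[0.71,-0.96,0],"yaw":-0.44,"claw":0},
  {"offset":[0.71,-0.96,0],"yaw":-0.44,"claw":0},
  {"offset":[0.71,-0.96,0],"yaw":-0.44,"claw":0},
  {"offset":[0.71,-0.96,0],"yaw":-0.44,"claw":0},
  {"offset":[0.71,-0.96,0],"yaw":-0.44,"claw":0},
  {"offset":[0.71,-0.96,0],"yaw":-0.44,"claw":0},
  {"offset":[0.71,-0.96,0],"yaw":-0.44,"claw":0},
])

```text
time: 3.98
ee_pos: [0.5136, 0.2776, 0.2592]
tcp_rot: [-179.4, -2.7, 96.8]
wrist_force: [0.1, -0.2, 0.6]
opening: 0.0854
grasp_force: 0.0
```

```bash
python3 -c "
from h import *
o=get_obs();print(np.round(o['q'],2),np.round(o['qd'],2),o['ee_pos'],o['tcp_rot'])"
```

```text
[ 27.14   9.47  15.66  95.81   2.77 110.3 ] [ 0.62  0.32  0.18 -0.12  0.06 -0.14] [0.51361949 0.27755987 0.25923281] [-179.39653056   -2.73135519   96.83475654]
```

Request:
servo_tool([
  {"offset":[0,0,0],"yaw":0,"claw":0},
  {"offset":[0,0,0],"yaw":0,"claw":0},
])

```text
time: 4.22
ee_pos: [0.5134, 0.2786, 0.259]
tcp_rot: [-179.4, -2.7, 97.0]
wrist_force: [0.7, 0.2, -1.0]
opening: 0.0858
grasp_force: 0.0
```

```bash
python3 -c "
from h import *
o=get_obs();print(np.round(o['q'],2),np.round(o['qd'],2),o['ee_pos'],o['tcp_rot'])"
```

```text
[ 27.24   9.51  15.68  95.79   2.78 110.26] [ 0.17  0.06 -0.09 -0.09 -0.12 -0.1 ] [0.51342117 0.278602   0.25897778] [-179.39163757   -2.73636251   96.97270806]
```

```bash
cat >> h.py <<'E'
from scipy.spatial.transform import Rotation as Ro
def go(p,yaw,o=None):
    "offset fractions (tool axes) & yaw fraction to bring TCP to p with tool yaw (deg), tilt kept"
    o=o or get_obs(); R=Ro.from_euler('xyz',o['tcp_rot'],degrees=True).as_matrix()
    d=R.T@(np.array(p)-o['ee_pos'])/.1
    t=-((yaw-o['tcp_rot'][2]+180)%360-180)/180
    print('offset',np.round(d,3),'yaw',round(t,4))
E
python3 - <<'E'
from h import *
o=get_obs();R=Ro.from_euler('xyz',o['tcp_rot'],degrees=True).as_matrix()
print(R[:,2]); go([.5044,.341,.22],92); go([.5044,.341,.136],92)
E
```

```text
[-0.01633439  0.04609567 -0.99880347]
offset [ 0.611 -0.009  0.42 ] yaw 0.0276
offset [ 0.571 -0.     1.259] yaw 0.0276
```

Request:
servo_tool([
  {"offset":[0.61,-0.01,0.42],"yaw":0.028,"claw":0},
  {"offset":[0.61,-0.01,0.42],"yaw":0.028,"claw":0},
  {"offset":[0.61,-0.01,0.42],"yaw":0.028,"claw":0},
  {"offset":[0.61,-0.01,0.42],"yaw":0.028,"claw":0},
  {"offset":[0.61,-0.01,0.42],"yaw":0.028,"claw":0},
  {"offset":[0.61,-0.01,0.42],"yaw":0.028,"claw":0},
])

```text
time: 4.97
ee_pos: [0.5046, 0.3405, 0.2206]
tcp_rot: [-179.2, -2.7, 91.9]
wrist_force: [-0.3, 0.1, -0.5]
opening: 0.0854
grasp_force: 0.0
```

Run:
```python
from h import *
print(get_obs()['ee_pos'],get_obs()['tcp_rot']); go([.5044,.341,.136],92)
im,X=cloud('wrist'); cv2.imwrite('pics/w1.png',im[...,::-1])
m=(X[...,2]>.145)&(X[...,2]<.165)
P=X[m];print(len(P)); c,s,a=cv2.minAreaRect((P[:,:2]*1000).astype(np.float32));print(c,s,a)
```

```text
[0.50464607 0.34054572 0.2206087 ] [-179.20338756   -2.70392227   91.92060843]
offset [-0.035  0.009  0.845] yaw -0.0004
2309
(505.36907958984375, 340.32379150390625) (7.990466117858887, 129.95758056640625) 1.9100724458694458
```

View pics/w1.png

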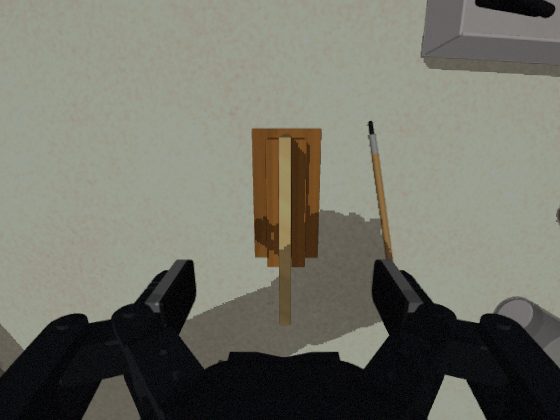

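The wrist view shows the panel edge-on (columns 279–291, rows 137–325), midway between the fingers. Descending and gripping.

Request:
servo_tool([
  {"offset":[-0.035,0.01,0.4],"yaw":0,"claw":0},
  {"offset":[-0.035,0.01,0.845],"yaw":0,"claw":0},
  {"offset":[-0.035,0.01,0.845],"yaw":0,"claw":0},
  {"offset":[-0.035,0.01,0.845],"yaw":0,"claw":0},
  {"offset":[-0.035,0.01,0.845],"yaw":0,"claw":0},
])

```text
time: 5.65
ee_pos: [0.505, 0.3419, 0.1379]
tcp_rot: [-179.3, -2.8, 92.0]
wrist_force: [-0.4, -0.6, 0.7]
opening: 0.0853
grasp_force: 0.0
```

Request:
servo_tool([
  {"offset":[0,0,0],"yaw":0,"claw":1},
  {"offset":[0,0,0],"yaw":0,"claw":1},
  {"offset":[0,0,0],"yaw":0,"claw":1},
  {"offset":[0,0,0],"yaw":0,"claw":1},
  {"offset":[0,0,0],"yaw":0,"claw":1},
  {"offset":[0,0,0],"yaw":0,"claw":1},
  {"offset":[0,0,0],"yaw":0,"claw":1},
  {"offset":[0,0,0],"yaw":0,"claw":1},
], squeeze=40)

```text
time: 6.65
ee_pos: [0.5042, 0.3415, 0.1354]
tcp_rot: [-179.2, -2.7, 92.0]
wrist_force: [2.1, -0.5, 0.2]
opening: 0.0078
grasp_force: 40.2
```

Run:
```python
from h import *
o=get_obs(); go(o['ee_pos']+[0,0,.098],92,o); go([.545,.02,o['ee_pos'][2]+.098],92,o)
```

```text
offset [ 0.046 -0.014 -0.979] yaw -0.0002
offset [-3.178  0.282 -1.134] yaw -0.0002
```

Request:
servo_tool([
  {"offset":[0.023,-0.007,-0.5],"yaw":0,"claw":1},
  {"offset":[0.046,-0.014,-0.98],"yaw":0,"claw":1},
  {"offset":[0.046,-0.014,-0.98],"yaw":0,"claw":1},
  {"offset":[0.046,-0.014,-0.98],"yaw":0,"claw":1},
  {"offset":[0.046,-0.014,-0.98],"yaw":0,"claw":1},
])

```text
time: 7.28
ee_pos: [0.5036, 0.3412, 0.2316]
tcp_rot: [-179.0, -2.6, 92.0]
wrist_force: [-0.4, -1.2, -1.5]
opening: 0.0078
grasp_force: 40.2
```

Request:
servo_tool([
  {"offset":[-0.27,0.025,-0.013],"yaw":0,"claw":1},
  {"offset":[-0.54,0.05,-0.026],"yaw":0,"claw":1},
  {"offset":[-0.8,0.075,-0.04],"yaw":0,"claw":1},
  {"offset":[-0.8,0.075,-0.04],"yaw":0,"claw":1},
  {"offset":[-0.8,0.075,-0.04],"yaw":0,"claw":1},
])

```text
time: 7.9
ee_pos: [0.5142, 0.2619, 0.2329]
tcp_rot: [-179.1, -2.7, 91.9]
wrist_force: [0.6, 0.3, -0.7]
opening: 0.0074
grasp_force: 40.1
```

Request:
servo_tool([
  {"offset":[-0.27,0.025,-0.013],"yaw":0,"claw":1},
  {"offset":[-0.54,0.05,-0.026],"yaw":0,"claw":1},
  {"offset":[-0.8,0.075,-0.04],"yaw":0,"claw":1},
  {"offset":[-0.8,0.075,-0.04],"yaw":0,"claw":1},
  {"offset":[-0.8,0.075,-0.04],"yaw":0,"claw":1},
])

```text
time: 8.52
ee_pos: [0.5246, 0.1828, 0.2335]
tcp_rot: [-179.1, -2.7, 92.0]
wrist_force: [-0.1, -0.7, -1.0]
opening: 0.0075
grasp_force: 40.2
```

Request:
servo_tool([
  {"offset":[-0.27,0.025,-0.013],"yaw":0,"claw":1},
  {"offset":[-0.54,0.05,-0.026],"yaw":0,"claw":1},
  {"offset":[-0.8,0.075,-0.04],"yaw":0,"claw":1},
  {"offset":[-0.8,0.075,-0.04],"yaw":0,"claw":1},
  {"offset":[-0.8,0.075,-0.04],"yaw":0,"claw":1},
])

```text
time: 9.15
ee_pos: [0.5349, 0.1031, 0.2338]
tcp_rot: [-179.1, -2.7, 92.0]
wrist_force: [0.1, -0.1, -2.1]
opening: 0.0074
grasp_force: 40.2
```

Request:
servo_tool([
  {"offset":[-0.27,0.025,-0.013],"yaw":0.035,"claw":1},
  {"offset":[-0.54,0.05,-0.026],"yaw":0.07,"claw":1},
  {"offset":[-0.8,0.075,-0.04],"yaw":0.106,"claw":1},
  {"offset":[-0.8,0.075,-0.04],"yaw":0.106,"claw":1},
  {"offset":[-0.8,0.075,-0.04],"yaw":0.106,"claw":1},
  {"offset":[-0.8,0.075,-0.04],"yaw":0.106,"claw":1},
])

```text
time: 9.9
ee_pos: [0.5452, 0.0234, 0.2341]
tcp_rot: [-178.3, -2.3, 73.0]
wrist_force: [0.0, 0.7, -1.5]
opening: 0.0075
grasp_force: 40.2
```

Run:
```python
from h import *
o=get_obs();print(o['ee_pos'],o['tcp_rot'],o['opening'])
im,X=cloud('scene'); cv2.imwrite('pics/s2.png',im[...,::-1]); np.save('s2',X)
```

```text
[0.54518706 0.02339334 0.23406782] [-178.32247055   -2.2659674    72.98835065] 0.007487783693871556
```

View pics/s2.png

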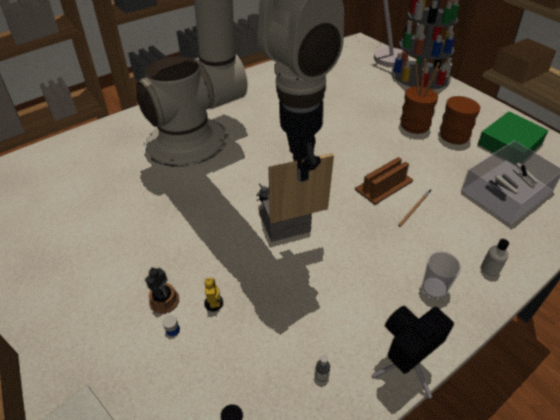

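The panel (270–331, 157–222) is held upright above and in front of the ruin. I'll measure its plane before lowering.

```bash
cat >> h.py <<'E'
RC=np.array([.4785,.0364,0]);a=np.radians(-17);RX=np.array([np.cos(a),np.sin(a),0]);RY=np.array([-np.sin(a),np.cos(a),0])
def ruin(P): return np.stack([(P-RC)@RX,(P-RC)@RY,P[...,2]],-1)
E
python3 - <<'E'
from h import *
X=np.load('s2.npy');im=cv2.imread('pics/s2.png').astype(int)
m=np.zeros(X.shape[:2],bool);m[150:230,262:340]=1
m&=(im[...,2]-im[...,0]>25)&(im[...,2]>90)&(X[...,2]>.08)
Q=ruin(X[m]);c=Q.mean(0);n=np.linalg.svd(Q-c)[2][2];n*=np.sign(n[0]);d=(Q-c)@n
Q=Q[abs(d)<.004];c=np.median(Q,0);n=np.linalg.svd(Q-Q.mean(0))[2][2];n*=np.sign(n[0])
print(len(Q),Q.min(0),Q.max(0),'n',n); z0=np.percentile(Q[:,2],.5);print('z foot',z0,'x at foot',c[0]-n[2]/n[0]*(z0-c[2]), 'y range',np.percentile(Q[:,1],[1,99]))
b=Q[Q[:,2]<z0+.01]; print('bottom y',np.percentile(b[:,1],[1,99]))
for y in (-.05,-.03,0,.03,.05):
  q=Q[abs(Q[:,1]-y)<.006]; print(y,q[:,2].min(),q[:,2].max())
o=get_obs();print(ruin(o['ee_pos']))
t=RC+.056*RX; go([*t[:2],.180],73); go([*t[:2],.131],73)
E
```

```text
165 [ 0.06422261 -0.0590142   0.10443079] [0.07403846 0.0716517  0.25816819] n [ 0.99936154 -0.03476997 -0.00821993]
z foot 0.1058181022537132 x at foot 0.06859505392952875 y range [-0.05887289  0.071103  ]
bottom y [0.03159117 0.06837597]
-0.05 0.25428484886511005 0.25725263163608814
-0.03 0.25535394302069614 0.2580218711816217Traceback (most recent call last):
  File "<stdin>", line 10, in <module>
    return umr_minimum(a, axis, None, out, keepdims, initial, where)
ValueError: zero-size array to reduction operation minimum which has no identity
```

Run:
```python
from h import *
o=get_obs();print(ruin(o['ee_pos']))
t=RC+.057*RX-.001*RY; go([*t[:2],.150],72); go([*t[:2],.130],72)
```

```text
[0.06759296 0.0069638  0.234104  ]
offset [-0.113 -0.081  0.84 ] yaw 0.0054
offset [-0.121 -0.076  1.04 ] yaw 0.0054
```

Request:
servo_tool([
  {"offset":[-0.11,-0.08,0.2],"yaw":0,"claw":1},
  {"offset":[-0.11,-0.08,0.4],"yaw":0,"claw":1},
  {"offset":[-0.11,-0.08,0.6],"yaw":0,"claw":1},
  {"offset":[-0.11,-0.08,0.84],"yaw":0,"claw":1},
  {"offset":[-0.11,-0.08,0.9],"yaw":0,"claw":1},
  {"offset":[-0.11,-0.08,0.96],"yaw":0,"claw":1},
  {"offset":[-0.11,-0.08,0.96],"yaw":0,"claw":1},
  {"offset":[-0.11,-0.08,0.96],"yaw":0,"claw":1},
])

```text
time: 10.95
ee_pos: [0.5331, 0.0186, 0.1387]
tcp_rot: [-178.4, -2.3, 72.9]
wrist_force: [-0.8, 0.0, -1.4]
opening: 0.0078
grasp_force: 40.2
```

Request:
servo_tool([
  {"offset":[0,0,0.03],"yaw":0,"claw":1},
  {"offset":[0,0,0.06],"yaw":0,"claw":1},
  {"offset":[0,0,0.06],"yaw":0,"claw":1},
  {"offset":[0,0,0.06],"yaw":0,"claw":1},
])

```text
time: 11.45
ee_pos: [0.5327, 0.0189, 0.132]
tcp_rot: [-178.3, -2.3, 72.9]
wrist_force: [-0.3, -0.4, -1.7]
opening: 0.0074
grasp_force: 40.2
```

Request:
servo_tool([
  {"offset":[0,0,0.02],"yaw":0,"claw":1},
  {"offset":[0,0,0.03],"yaw":0,"claw":1},
  {"offset":[0,0,0.03],"yaw":0,"claw":1},
])

```text
time: 11.82
ee_pos: [0.5326, 0.019, 0.1289]
tcp_rot: [-178.3, -2.3, 72.9]
wrist_force: [-0.4, 0.5, -1.6]
opening: 0.0075
grasp_force: 40.2
```

Request:
servo_tool([
  {"offset":[0,0,0.01],"yaw":0,"claw":1},
  {"offset":[0,0,0.01],"yaw":0,"claw":1},
  {"offset":[0,0,0.01],"yaw":0,"claw":1},
])

```text
time: 12.2
ee_pos: [0.5326, 0.0191, 0.128]
tcp_rot: [-178.3, -2.3, 72.9]
wrist_force: [-0.2, 0.4, -1.7]
opening: 0.0075
grasp_force: 40.2
```

Request:
servo_tool([
  {"offset":[0,0,0.01],"yaw":0,"claw":1},
  {"offset":[0,0,0.01],"yaw":0,"claw":1},
  {"offset":[0,0,0.01],"yaw":0,"claw":1},
])

```text
time: 12.58
ee_pos: [0.5328, 0.019, 0.1277]
tcp_rot: [-178.4, -2.3, 72.9]
wrist_force: [-1.9, -1.9, 5.8]
opening: 0.0075
grasp_force: 41.2
```

Contact with the table at TCP z = 0.1277. Releasing the panel so it stands upright between the fingers.

Request:
servo_tool([
  {"offset":[0,0,0],"yaw":0,"claw":0.8},
  {"offset":[0,0,0],"yaw":0,"claw":0.6},
  {"offset":[0,0,0],"yaw":0,"claw":0.4},
  {"offset":[0,0,0],"yaw":0,"claw":0.2},
  {"offset":[0,0,0],"yaw":0,"claw":0},
  {"offset":[0,0,0],"yaw":0,"claw":0},
  {"offset":[0,0,0],"yaw":0,"claw":0},
  {"offset":[0,0,0],"yaw":0,"claw":0},
])

```text
time: 13.58
ee_pos: [0.5326, 0.0191, 0.127]
tcp_rot: [-178.3, -2.3, 72.9]
wrist_force: [-0.7, 1.3, 1.1]
opening: 0.0854
grasp_force: 0.0
```

Run:
```python
from h import *
o=get_obs();print(ruin(o['ee_pos']))
im,X=cloud('wrist'); cv2.imwrite('pics/w2.png',im[...,::-1]); Q=ruin(X.reshape(-1,3))
P=Q[(Q[:,2]>.143)&(Q[:,2]<.156)&(abs(Q[:,1])<.1)&(abs(Q[:,0]-.057)<.03)]
print(len(P),cv2.minAreaRect((P[:,:2]*1000).astype(np.float32)))
im,X=cloud('scene'); Q=ruin(X[180:260,255:345].reshape(-1,3))
for z in (.02,.05,.08,.11,.14):
  for y in(-.045,.045):
    q=Q[(abs(Q[:,2]-z)<.01)&(abs(Q[:,1]-y)<.015)&(abs(Q[:,0]-.06)<.025)];print(z,y,len(q),np.median(q[:,0]) if len(q) else 0)
```

```text
[ 0.05680145 -0.00069501  0.12701068]
4665 ((52.448822021484375, 20.16685676574707), (85.06513214111328, 8.25097942352295), 89.70236206054688)
0.02 -0.045 71 0.058057110640154196
0.02 0.045 70 0.05839507243052133
0.05 -0.045 78 0.05821258691250382
0.05 0.045 80 0.05871228220515559
0.08 -0.045 87 0.05850808086040641
0.08 0.045 60 0.05873729458228057
0.11 -0.045 85 0.05833442680995144
0.11 0.045 51 0.05875234497356002
0.14 -0.045 117 0.057898230219377164
0.14 0.045 88 0.05840569570321838
```

View pics/w2.png

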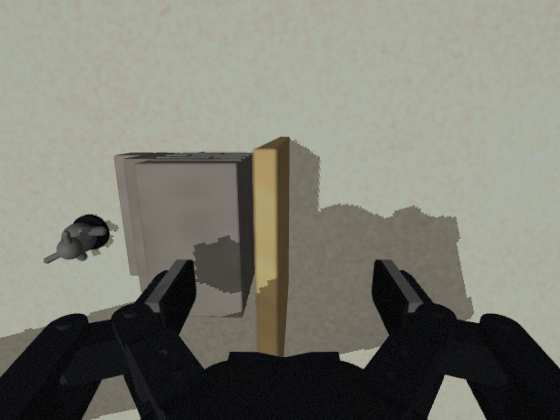

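The wrist view shows the panel standing upright (columns 253–290) just in front of the ruin block (130–255). Depth gives its front at x=0.058 in the ruin frame, square and vertical. I'll topple it back gently with the outer finger.

Request:
servo_tool([
  {"offset":[0,-0.2,0],"yaw":0,"claw":0},
  {"offset":[0,-0.34,0],"yaw":0,"claw":0},
  {"offset":[0,-0.39,0],"yaw":0,"claw":0},
  {"offset":[0,-0.42,0],"yaw":0,"claw":0},
  {"offset":[0,-0.45,0],"yaw":0,"claw":0},
  {"offset":[0,-0.48,0],"yaw":0,"claw":0},
  {"offset":[0,-0.51,0],"yaw":0,"claw":0},
  {"offset":[0,-0.54,0],"yaw":0,"claw":0},
  {"offset":[0,-0.54,0],"yaw":0,"claw":0},
  {"offset":[0,-0.54,0],"yaw":0,"claw":0},
  {"offset":[0,-0.54,0],"yaw":0,"claw":0},
  {"offset":[0,-0.54,0],"yaw":0,"claw":0},
])

```text
time: 15.18
ee_pos: [0.4811, 0.035, 0.1286]
tcp_rot: [-178.3, -2.3, 72.9]
wrist_force: [-0.1, 0.4, 0.3]
opening: 0.0851
grasp_force: 0.0
```

```bash
cat > chk.py <<'E'
from h import *
o=get_obs();print(o['time'],ruin(o['ee_pos']),o['tcp_rot'])
im,X=cloud('scene'); Q=ruin(X[170:270,245:350].reshape(-1,3))
for z in (.01,.03,.06,.09,.12,.14):
  print(z,end=' ')
  for y in(-.05,-.03,.03,.05):
    q=Q[(abs(Q[:,2]-z)<.008)&(abs(Q[:,1]-y)<.01)&(abs(Q[:,0]-.035)<.05)];print(round(1000*np.median(q[:,0]),1) if len(q) else None,end=' ')
  q=Q[(abs(Q[:,2]-z)<.008)&(abs(Q[:,0]-.035)<.05)];print('y',np.percentile(q[:,1],[2,98]) if len(q) else '')
E
python3 chk.py
```

```text
15.175 [ 0.00286667 -0.00063049  0.12855312] [-178.32464066   -2.25338949   72.86358008]
0.01 56.8 56.4 57.4 56.7 y [-0.11773109  0.10534427]
0.03 50.6 51.2 51.5 51.2 y [-0.06641191  0.05924509]
0.06 42.4 43.3 43.2 43.0 y [-0.06618599  0.05800937]
0.09 34.8 35.1 35.1 34.7 y [-0.06576095  0.06039641]
0.12 26.2 26.6 26.9 26.8 y [-0.06658612  0.0604401 ]
0.14 20.6 21.3 20.9 21.2 y [-0.06605888  0.05970662]
```

The panel leans squarely at about 15°, with its middle 3 mm off the centre line. Backing off upwards and going to the knight.

Run:
```python
from h import *
o=get_obs(); go(o['ee_pos']+[0,0,.09],72.9,o); go([.5005,-.2925,o['ee_pos'][2]+.09],72.9,o)
```

```text
offset [ 0.035 -0.026 -0.899] yaw -0.0002
offset [-3.034  1.12  -1.053] yaw -0.0002
```

Request:
servo_tool([
  {"offset":[0.01,-0.01,-0.3],"yaw":0,"claw":0},
  {"offset":[0.035,-0.026,-0.6],"yaw":0,"claw":0},
  {"offset":[0.035,-0.026,-0.9],"yaw":0,"claw":0},
  {"offset":[0.035,-0.026,-0.9],"yaw":0,"claw":0},
  {"offset":[0.035,-0.026,-0.9],"yaw":0,"claw":0},
])

```text
time: 15.85
ee_pos: [0.4809, 0.0349, 0.218]
tcp_rot: [-178.3, -2.2, 72.9]
wrist_force: [-0.8, 0.5, -0.3]
opening: 0.0857
grasp_force: 0.0
```

Request:
servo_tool([
  {"offset":[-0.25,0.09,-0.013],"yaw":0,"claw":0},
  {"offset":[-0.51,0.19,-0.026],"yaw":0,"claw":0},
  {"offset":[-0.77,0.285,-0.04],"yaw":0,"claw":0},
  {"offset":[-0.77,0.285,-0.04],"yaw":0,"claw":0},
  {"offset":[-0.77,0.285,-0.04],"yaw":0,"claw":0},
])

```text
time: 16.48
ee_pos: [0.4854, -0.0468, 0.218]
tcp_rot: [-178.3, -2.3, 72.8]
wrist_force: [-0.8, 0.2, 0.2]
opening: 0.0853
grasp_force: 0.0
```

Request:
servo_tool([
  {"offset":[-0.25,0.09,-0.013],"yaw":0,"claw":0},
  {"offset":[-0.51,0.19,-0.026],"yaw":0,"claw":0},
  {"offset":[-0.77,0.285,-0.04],"yaw":0,"claw":0},
  {"offset":[-0.77,0.285,-0.04],"yaw":0,"claw":0},
  {"offset":[-0.77,0.285,-0.04],"yaw":0,"claw":0},
])

```text
time: 17.1
ee_pos: [0.4903, -0.1283, 0.2188]
tcp_rot: [-178.3, -2.3, 72.9]
wrist_force: [-0.2, -0.4, -0.3]
opening: 0.0854
grasp_force: 0.0
```

Request:
servo_tool([
  {"offset":[-0.25,0.09,-0.013],"yaw":0,"claw":0},
  {"offset":[-0.51,0.19,-0.026],"yaw":0,"claw":0},
  {"offset":[-0.77,0.285,-0.04],"yaw":0,"claw":0},
  {"offset":[-0.77,0.285,-0.04],"yaw":0,"claw":0},
  {"offset":[-0.77,0.285,-0.04],"yaw":0,"claw":0},
])

```text
time: 17.73
ee_pos: [0.495, -0.2102, 0.2191]
tcp_rot: [-178.3, -2.3, 72.9]
wrist_force: [0.4, 0.5, 0.3]
opening: 0.0854
grasp_force: 0.0
```

Request:
servo_tool([
  {"offset":[-0.25,0.09,-0.013],"yaw":0.05,"claw":0},
  {"offset":[-0.51,0.19,-0.026],"yaw":0.1,"claw":0},
  {"offset":[-0.77,0.285,-0.04],"yaw":0.15,"claw":0},
  {"offset":[-0.77,0.285,-0.04],"yaw":0.2,"claw":0},
  {"offset":[-0.77,0.285,-0.04],"yaw":0.25,"claw":0},
  {"offset":[-0.77,0.285,-0.04],"yaw":0.3,"claw":0},
  {"offset":[-0.77,0.285,-0.04],"yaw":0.322,"claw":0},
  {"offset":[-0.77,0.285,-0.04],"yaw":0.322,"claw":0},
  {"offset":[-0.77,0.285,-0.04],"yaw":0.322,"claw":0},
  {"offset":[-0.77,0.285,-0.04],"yaw":0.322,"claw":0},
])

```text
time: 18.98
ee_pos: [0.4996, -0.293, 0.2193]
tcp_rot: [-177.2, 0.2, 15.0]
wrist_force: [0.3, -0.5, -0.4]
opening: 0.0856
grasp_force: 0.0
```

```bash
python3 chk.py
python3 - <<'E'
from h import *
im,X=cloud('wrist'); cv2.imwrite('pics/w3.png',im[...,::-1])
P=X.reshape(-1,3)
P=P[(abs(P[:,0]-.5005)<.045)&(abs(P[:,1]+.2925)<.045)]
for a,b in((.097,.12),(.085,.094),(.068,.094),(.031,.036),(.027,.036)):
  q=P[(P[:,2]>a)&(P[:,2]<b)]
  if len(q)>5: print(a,len(q),cv2.minAreaRect((q[:,:2]*1000).astype(np.float32)))
E
```

```text
18.975 [ 0.11652693 -0.30887017  0.21930153] [-177.20022607    0.21307109   15.01515582]
0.01 56.7 56.2 56.6 56.9 y [-0.11452124  0.11501577]
0.03 51.3 51.2 51.1 51.2 y [-0.06655034  0.05943642]
0.06 43.4 43.2 43.2 43.2 y [-0.06595996  0.0582239 ]
0.09 34.9 35.0 34.9 35.0 y [-0.06587952  0.06001815]
0.12 25.9 26.4 26.5 26.5 y [-0.06567718  0.05959789]
0.14 20.7 20.9 20.5 21.2 y [-0.06605704  0.05881218]
0.097 447 ((500.0686950683594, -293.3494567871094), (18.71355628967285, 17.870357513427734), 15.66934871673584)
0.085 618 ((499.33294677734375, -293.2773132324219), (19.175813674926758, 37.55725860595703), 16.088132858276367)
0.068 1007 ((502.76324462890625, -292.4910583496094), (26.20350456237793, 37.94745635986328), 16.088132858276367)
0.031 247 ((509.32586669921875, -290.4672546386719), (17.815773010253906, 38.10236740112305), 15.487972259521484)
0.027 634 ((504.7383117675781, -290.96441650390625), (35.282588958740234, 51.86207962036133), 13.1268892288208)
```

View pics/w3.png

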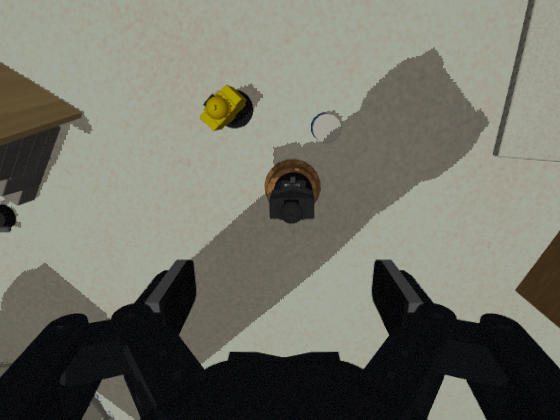

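The wrist view shows the dark knight (270–315, 170–222) on its cork ring, with the pot at (325,126) and the yellow figure at (222,107) well clear. The panel hasn't moved. Descending to grip.

Run:
```python
from h import *
go([.4995,-.2933,.142],15.7); go([.4995,-.2933,.082],15.7)
```

```text
offset [0.002 0.038 0.771] yaw -0.004
offset [0.004 0.067 1.371] yaw -0.004
```

Request:
servo_tool([
  {"offset":[0,0.02,0.4],"yaw":-0.004,"claw":0},
  {"offset":[0,0.035,0.7],"yaw":-0.004,"claw":0},
  {"offset":[0,0.035,0.77],"yaw":-0.004,"claw":0},
  {"offset":[0,0.035,0.77],"yaw":-0.004,"claw":0},
])

```text
time: 19.58
ee_pos: [0.4992, -0.2932, 0.1427]
tcp_rot: [-177.2, 0.2, 15.7]
wrist_force: [0.1, -0.7, 0.6]
opening: 0.0854
grasp_force: 0.0
```

Request:
servo_tool([
  {"offset":[0,0.01,0.2],"yaw":0,"claw":0},
  {"offset":[0,0.02,0.4],"yaw":0,"claw":0},
  {"offset":[0,0.03,0.6],"yaw":0,"claw":0},
  {"offset":[0,0.03,0.6],"yaw":0,"claw":0},
  {"offset":[0,0.03,0.6],"yaw":0,"claw":0},
  {"offset":[0,0.03,0.6],"yaw":0,"claw":0},
])

```text
time: 20.32
ee_pos: [0.4996, -0.2937, 0.0835]
tcp_rot: [-177.3, 0.1, 15.7]
wrist_force: [0.0, 1.2, 0.7]
opening: 0.0853
grasp_force: 0.0
```

Run:
```python
from h import *
o=get_obs();print(o['ee_pos'],o['tcp_rot']);go([.4995,-.2933,.082],15.7)
```

```text
[ 0.49962234 -0.29366571  0.08352414] [-1.77281750e+02  1.06002976e-01  1.56606888e+01]
offset [-0.    -0.003  0.015] yaw -0.0002
```

Request:
servo_tool([
  {"offset":[0,0,0.01],"yaw":0,"claw":0.3},
  {"offset":[0,0,0.01],"yaw":0,"claw":0.4},
  {"offset":[0,0,0.01],"yaw":0,"claw":0.45},
  {"offset":[0,0,0.01],"yaw":0,"claw":0.5},
  {"offset":[0,0,0.01],"yaw":0,"claw":0.55},
  {"offset":[0,0,0.01],"yaw":0,"claw":0.6},
  {"offset":[0,0,0.01],"yaw":0,"claw":0.7},
  {"offset":[0,0,0.01],"yaw":0,"claw":1},
  {"offset":[0,0,0.01],"yaw":0,"claw":1},
  {"offset":[0,0,0.01],"yaw":0,"claw":1},
  {"offset":[0,0,0.01],"yaw":0,"claw":1},
], squeeze=35)

```text
time: 21.7
ee_pos: [0.4991, -0.2935, 0.0814]
tcp_rot: [-177.2, 0.2, 15.7]
wrist_force: [-1.2, -1.2, 5.2]
opening: 0.0379
grasp_force: 36.3
```

Run:
```python
from h import *
o=get_obs(); print(o['ee_pos'],o['tcp_rot'],o['opening']); go(o['ee_pos']+[0,0,.09],o['tcp_rot'][2],o)
P=RC+.138*RX-.003*RY; print(P); go([*P[:2],o['ee_pos'][2]+.09],15.7,o)
```

```text
[ 0.49913857 -0.29345678  0.08139305] [-1.77233784e+02  1.67674150e-01  1.56574373e+01] 0.0378979719767874
offset [-0.003 -0.043 -0.899] yaw -0.0
[ 0.60959294 -0.00681621  0.        ]
offset [ 1.835 -2.503 -0.786] yaw -0.0002
```

Gripped with an opening of 38 mm. Lifting, then carrying it in front of the panel.

Request:
servo_tool([
  {"offset":[0,0,-0.1],"yaw":0,"claw":1},
  {"offset":[0,-0.01,-0.25],"yaw":0,"claw":1},
  {"offset":[0,-0.02,-0.45],"yaw":0,"claw":1},
  {"offset":[0,-0.03,-0.65],"yaw":0,"claw":1},
  {"offset":[0,-0.04,-0.8],"yaw":0,"claw":1},
  {"offset":[0,-0.04,-0.9],"yaw":0,"claw":1},
  {"offset":[0,-0.04,-0.9],"yaw":0,"claw":1},
  {"offset":[0,-0.04,-0.9],"yaw":0,"claw":1},
])

```text
time: 22.7
ee_pos: [0.4992, -0.2934, 0.1704]
tcp_rot: [-177.2, 0.2, 15.7]
wrist_force: [-0.1, -0.8, -0.9]
opening: 0.0378
grasp_force: 35.3
```

Request:
servo_tool([
  {"offset":[0.12,-0.15,0.007],"yaw":0,"claw":1},
  {"offset":[0.23,-0.31,0.014],"yaw":0,"claw":1},
  {"offset":[0.35,-0.46,0.021],"yaw":0,"claw":1},
  {"offset":[0.46,-0.615,0.028],"yaw":0,"claw":1},
  {"offset":[0.46,-0.615,0.028],"yaw":0,"claw":1},
  {"offset":[0.46,-0.615,0.028],"yaw":0,"claw":1},
])

```text
time: 23.45
ee_pos: [0.5272, -0.2217, 0.1713]
tcp_rot: [-177.2, 0.2, 15.7]
wrist_force: [0.6, -0.7, -1.7]
opening: 0.0383
grasp_force: 35.3
```

Request:
servo_tool([
  {"offset":[0.12,-0.15,0.007],"yaw":0,"claw":1},
  {"offset":[0.23,-0.31,0.014],"yaw":0,"claw":1},
  {"offset":[0.35,-0.46,0.021],"yaw":0,"claw":1},
  {"offset":[0.46,-0.615,0.028],"yaw":0,"claw":1},
  {"offset":[0.46,-0.615,0.028],"yaw":0,"claw":1},
  {"offset":[0.46,-0.615,0.028],"yaw":0,"claw":1},
])

```text
time: 24.2
ee_pos: [0.5548, -0.15, 0.1713]
tcp_rot: [-177.2, 0.2, 15.7]
wrist_force: [-0.6, 0.2, -0.7]
opening: 0.0381
grasp_force: 35.3
```

Request:
servo_tool([
  {"offset":[0.12,-0.15,0.007],"yaw":0.045,"claw":1},
  {"offset":[0.23,-0.31,0.014],"yaw":0.09,"claw":1},
  {"offset":[0.35,-0.46,0.021],"yaw":0.135,"claw":1},
  {"offset":[0.46,-0.615,0.028],"yaw":0.18,"claw":1},
  {"offset":[0.46,-0.615,0.028],"yaw":0.18,"claw":1},
  {"offset":[0.46,-0.615,0.028],"yaw":0.18,"claw":1},
  {"offset":[0.46,-0.615,0.028],"yaw":0.18,"claw":1},
])

```text
time: 25.08
ee_pos: [0.5737, -0.1155, 0.1714]
tcp_rot: [-176.0, 1.7, -13.1]
wrist_force: [-0.9, -0.7, -0.2]
opening: 0.0381
grasp_force: 35.4
```

Run:
```python
from h import *
o=get_obs(); print(o['ee_pos'],o['tcp_rot'],o['opening']); P=RC+.138*RX-.003*RY
go([*P[:2],o['ee_pos'][2]],-17,o); go([*P[:2],.103],-17,o)
```

```text
[ 0.57371826 -0.11548445  0.17139528] [-176.02822988    1.703317    -13.1096508 ] 0.03807093798038459
offset [ 0.103 -1.137  0.076] yaw 0.0216
offset [ 0.123 -1.09   0.758] yaw 0.0216
```

The last joint is hitting its 180° limit (q6 = 180 + q1 − yaw), which adds a little tilt. I'll turn back to yaw of about 12° and check the tilt.

Request:
servo_tool([
  {"offset":[0,0,0],"yaw":-0.04,"claw":1},
  {"offset":[0,0,0],"yaw":-0.08,"claw":1},
  {"offset":[0,0,0],"yaw":-0.12,"claw":1},
  {"offset":[0,0,0],"yaw":-0.14,"claw":1},
  {"offset":[0,0,0],"yaw":-0.14,"claw":1},
  {"offset":[0,0,0],"yaw":-0.14,"claw":1},
])

```text
time: 25.82
ee_pos: [0.5738, -0.1154, 0.1714]
tcp_rot: [-175.7, -0.1, 11.9]
wrist_force: [-0.3, 0.3, -1.5]
opening: 0.0377
grasp_force: 35.4
```

Run:
```python
from h import *
o=get_obs(); print(o['ee_pos'],o['tcp_rot'],np.round(o['q'],2)); P=RC+.138*RX-.003*RY
R=Ro.from_euler('xyz',o['tcp_rot'],degrees=True).as_matrix();R0=Ro.from_euler('xyz',[-177.23,.17,15.66],degrees=True).as_matrix()
k=R@R0.T@[0,0,1];print('tool z',R[:,2],'at grip',R0[:,2],'knight axis if upright at grip',k)
go([*P[:2],o['ee_pos'][2]],12,o)
im,X=cloud('scene'); cv2.imwrite('pics/s4.png',cv2.resize(im[...,::-1][130:330,150:430],(784,560),interpolation=2))
```

```text
[ 0.57375152 -0.11544087  0.1713806 ] [-1.75673698e+02 -1.42662912e-01  1.19453703e+01] [-13.16  10.57   7.13  88.27   3.98 154.83]
tool z [-0.01318469  0.07431683 -0.99714752] at grip [-0.01589835  0.04573296 -0.99882718] knight axis if upright at grip [ 2.83465261e-04 -2.77002963e-02  9.99616233e-01]
offset [ 0.575 -0.986  0.076] yaw -0.0003
```

View pics/s4.png

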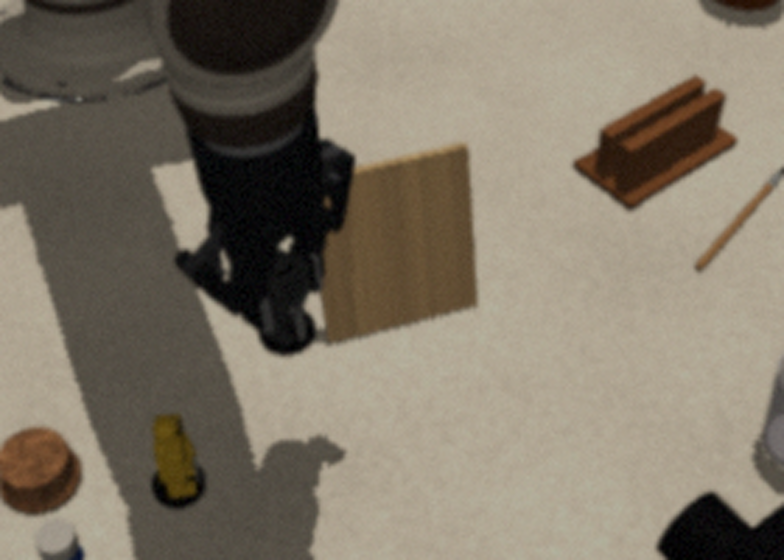

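In the crop, the knight (base at 287,330) is held almost level, the plinth at (38,470) is empty, and the panel (325–475, 150–340) still leans undisturbed. Going to the final spot.

Request:
servo_tool([
  {"offset":[0.1,-0.16,0.013],"yaw":0,"claw":1},
  {"offset":[0.19,-0.33,0.025],"yaw":0,"claw":1},
  {"offset":[0.29,-0.49,0.038],"yaw":0,"claw":1},
  {"offset":[0.38,-0.66,0.05],"yaw":0,"claw":1},
  {"offset":[0.48,-0.82,0.063],"yaw":0,"claw":1},
  {"offset":[0.575,-0.985,0.076],"yaw":0,"claw":1},
  {"offset":[0.575,-0.985,0.076],"yaw":0,"claw":1},
  {"offset":[0.575,-0.985,0.076],"yaw":0,"claw":1},
  {"offset":[0.575,-0.985,0.076],"yaw":0,"claw":1},
])

```text
time: 27.0
ee_pos: [0.6093, -0.0075, 0.1714]
tcp_rot: [-175.7, -0.1, 12.0]
wrist_force: [-0.3, -0.2, -1.4]
opening: 0.0381
grasp_force: 35.5
```

Run:
```python
from h import *
o=get_obs(); print(o['ee_pos'],o['tcp_rot'],np.round(o['q'],2)); P=RC+.138*RX-.003*RY
go([*P[:2],.103],12,o)
```

```text
[ 0.60932248 -0.00750541  0.17138804] [-1.75677135e+02 -1.42856685e-01  1.19756521e+01] [ -2.53  13.18  10.18  87.94   4.22 165.46]
offset [0.002 0.045 0.682] yaw -0.0001
```

Request:
servo_tool([
  {"offset":[0,0.01,0.12],"yaw":0,"claw":1},
  {"offset":[0,0.02,0.26],"yaw":0,"claw":1},
  {"offset":[0,0.03,0.4],"yaw":0,"claw":1},
  {"offset":[0,0.04,0.54],"yaw":0,"claw":1},
  {"offset":[0,0.045,0.64],"yaw":0,"claw":1},
  {"offset":[0,0.045,0.68],"yaw":0,"claw":1},
  {"offset":[0,0.045,0.68],"yaw":0,"claw":1},
  {"offset":[0,0.045,0.68],"yaw":0,"claw":1},
  {"offset":[0,0.045,0.68],"yaw":0,"claw":1},
  {"offset":[0,0.045,0.68],"yaw":0,"claw":1},
  {"offset":[0,0.045,0.68],"yaw":0,"claw":1},
])

```text
time: 28.38
ee_pos: [0.6095, -0.0063, 0.1033]
tcp_rot: [-175.7, -0.2, 12.0]
wrist_force: [0.3, -0.1, -1.0]
opening: 0.038
grasp_force: 35.5
```

```bash
python3 chk.py
python3 - <<'E'
from h import *
o=get_obs();print(o['qd'].round(2),o['opening'],o['grasp_force'])
im,X=cloud('scene'); cv2.imwrite('pics/s5.png',cv2.resize(im[...,::-1][140:310,190:430],(792,561),interpolation=2))
Q=ruin(X.reshape(-1,3)); q=Q[(abs(Q[:,0]-.14)<.04)&(abs(Q[:,1])<.04)&(Q[:,2]>.03)&(Q[:,2]<.062)]
print(len(q),np.percentile(q,[2,50,98],axis=0) if len(q) else '')
E
```

```text
28.375 [ 0.13777812 -0.00255782  0.10333636] [-1.75672565e+02 -1.58975207e-01  1.20131933e+01]
0.01 56.6 57.4 None None y [-0.12070719  0.13273439]
0.03 50.7 52.4 None None y [-0.06690077 -0.03106891]
0.06 42.7 42.7 None None y [-0.0670714  -0.01101756]
0.09 34.5 35.3 None None y [-0.06698915 -0.01008144]
0.12 26.2 26.9 None None y [-0.06703879 -0.01262452]
0.14 21.1 20.8 None None y [-0.06698724 -0.01257913]
[ 0.04  0.02 -0.08 -0.08  0.03 -0.03] 0.03790330109496806 35.455542669806164
112 [[ 0.13310477 -0.0205724   0.05278131]
 [ 0.14693808 -0.00293913  0.05681927]
 [ 0.15487153  0.01672466  0.06146411]]
```

View pics/s5.png

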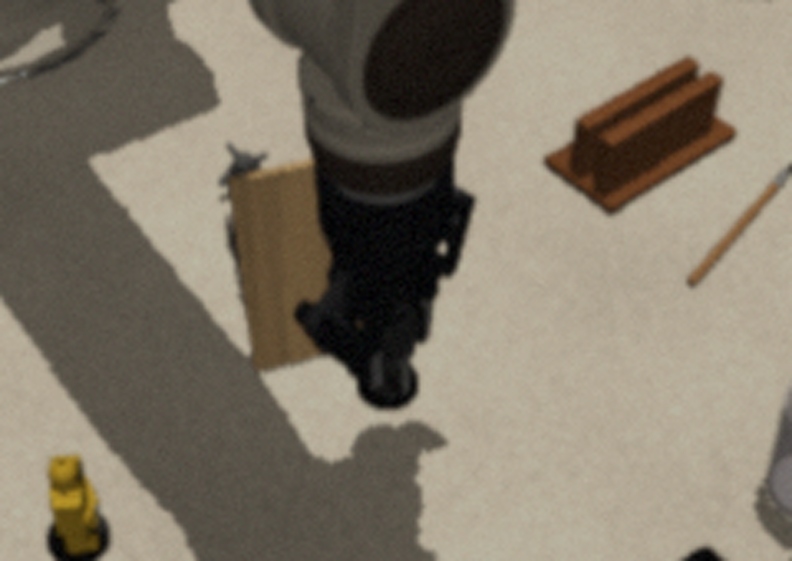

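The last picture shows the knight (base at 388,380) level in front of the middle of the panel, which still leans in place. The base is about 5 cm up and about 8 cm out. Handing in.

```bash
python3 -c "
from workcell import *
print(job_done())"
```

```text
the job is handed in; nothing more can be done
None
```

I handed the job in at about 28 s of robot time; no verdict came back. The panel leans squarely on the ruin at about 15°, and the knight is held still about 5 cm up and 8 cm out from its foot, tilted by an estimated 4° at most.

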